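# Tap the loose handle back into the potato masher

### The job

The potato masher's wooden handle has come out of its socket. Fit the handle's tapered end into the socket of the masher head and drive it in firmly, but without forcing it, until it is wedged tight; then lift the whole masher by its handle and set it down gently, standing upright in the pot, ready for mashing. Leave the other things where they are.

Things in the scene. Friction and masses are not known exactly. Their poses are not given: they have to be found in the camera images.
- handle_grip (a point): Middle of the grip of the masher's loose wooden handle, on its axis; z axis along the handle toward its rounded end. The grip is a smooth turned barrel 33 to 34 mm thick, from the shoulder 50 mm below this point to the rounded end 44 mm above it (thinner in its last 32 mm). At the start the handle stands upright, tapered end down, in an end hole of the utensil block.
- handle: The whole handle, 136 mm long, 90 g; origin in the centre of the shank's small lower end, z along the handle toward the grip. The bare shank is the lowest 42 mm: a taper with 12 shaved flats, 26 mm thick at the shoulder, 23 mm near its end, the last 5 mm bevelled to 17 mm. The shoulder, 33 mm wide, rests on the block's top at the start.
- handle_shoulder (a point): Shoulder of the handle, where the shank meets the grip, on the axis; 42 mm above the shank's end and 50 mm below handle_grip.
- socket_mouth (a point): Centre of the open mouth of the steel socket on top of the masher head, 104 mm above its foot; z points up out of it. The mouth is 25 mm across the flats (six-sided), the socket 44 mm deep, narrowing by the same taper as the shank (2 degrees a side). The shank bites with its shoulder still some 2 to 16 mm above the mouth, differing with how its flats meet the socket: go by force.
- masher_head: Steel masher head, about 0.14 kg, standing loose on the worktop: slotted round foot 84 mm wide, two straps, tapered socket (31 mm outside) on top. Origin in the centre of the underside, z up. Once the shank bites, resistance grows by some 20 to 40 N a mm. A firm push of 18 to 26 N straight down wedges it so that friction carries the head; under 16 N is too loose; over 30 N bends the straps.
- utensil_block: Fixed dark wooden utensil block, 60 x 200 x 55 mm (z is 0 at its underside). Three upright 29 mm holes in a row along its y axis, at -65, 0 and 65 mm. The handle stands in one end hole, the pestle in the other (which is which varies), the middle one is empty.
- pestle_middle (a point): Middle of a wooden pestle, 147 mm tall, slim shaft 20 to 24 mm with a mushroom-shaped knob on top 39 mm wide; it stands in the other end hole of the block and is to be left there.
- pot: Empty aluminium pot, 0.94 kg, loose on the worktop; origin in the centre of its underside, floor 2 mm above that. Outside 250 mm wide, rim 118 mm high, flat floor 205 mm wide; two black side handles along its y axis reach 156 mm from the centre.
- garlic: Garlic bulb, 53 mm, to be left alone; origin under its centre.
- bowl: Small steel bowl, 72 mm wide, 34 mm high, to be left alone; origin under its centre.
- fork: Table fork with a plastic handle, 195 mm long, lying flat, to be left alone; origin under its centre.
Things that resemble listed ones, but are neither listed nor needed, are in the scene too. Leave any blue or pink look-alike of the handle alone.

How it is judged:
By the outcome, as a careful person would: the job done as asked, in the order asked, and still so for the second after the job is handed in, with the robot touching nothing.
It also fails if it takes over 64 s, if anything falls off the work surface, if the arm or the gripper's body presses on something with over 40 N, if the wrist force passes 120 N, or if a joint passes its speed limit or range.

### The arm

A 7-joint arm with a two-finger parallel gripper is mounted at the origin on a cart in front of the work surface, level with it; the furniture and walls round the work are solid. World frame = base frame: x ahead of the robot, y to its left, z up, the work surface at z = 0. Lengths are in m, angles in rad, forces in N, time in s.
With the tool pointing down it reaches from about 0.4 to 0.9 m from the base axis. Payload 5.6 kg.
Tool frame: the origin (TCP) lies at the very end of the fingers, on their centre line; the grasp point (between the pads) lies 19 mm behind it (manip.hold_point_z is the distance from the TCP to the grasp point, in m); z points along the fingers, y is the direction in which the jaws open and shut (so a half turn about z gives the same grasp; the last joint's range is limited). The gripper opens to 92 mm and grips with 3 to 60 N. Pads are 20 mm wide; open, the fingers measure 128 mm over their backs; the gripper's body (75 mm by 189 mm) begins 69 mm behind the grasp point.
Start: joints at [1.272, 0.468, -0.012, 1.603, 0.006, 1.071, -0.056], TCP at [0.164, -0.629, 0.215] pointing down, gripper open.
Joint ranges: [-2.53, 2.53], [-0.31, 2.02], [-1.57, 1.55], [0.28, 2.44], [-1.29, 4.43], [0.15, 1.84], [-2.92, 2.92]. Speed limits (rad/s): [2.57, 2.57, 3.14, 3.14, 3.14, 3.14, 3.14].

### API

Orientations are given as a 3x3 rotation matrix whose columns are the frame's x, y, z axes.
In Python, from bench import manip, imaging gives the robot as it stands. The module is installed in compiled form; this text tells all that it offers.
- The arm moves only by the tool apply_moves, never from a script. Its argument "targets" is one flat list of numbers, 5 for each row, row after row: the shift along the tool's x, y, z in mm, then the turn about the tool's z in rad, then the gripper command: -1 is shut, 1 is fully open, values between are in proportion. In form: [x, y, z, roll, jaw, x, y, z, roll, jaw, ...]. A call has 1 to 10 rows; each row shifts and turns the commanded pose from where the row before left it, along the tool's axes as they then stand; what a row does not reach is not made up. A row lasts 1/8 s, in which the tool goes at most 62.5 mm and 10.7 degrees, less where a joint would pass 70% of its speed; a pose out of reach is approached as far as the arm can. A call with a gripper value outside its range is refused whole. The fingers move at their own pace and stop on an object; "newtons" is the grip in N (left out, the last holds). Time passes only in rows, so rows that do not move let the fingers close. It gives the time, the measured TCP pose, the force and the opening at its end, in the units of the state.
- manip.state(): the state, without advancing time (a new reading comes with each control period).
- imaging.grab_frame(name): name is "side" or "top" or "wrist"; returns (picture, depth): 384x512x3 uint8, red, green, blue; 384x512 float32, m along the optical axis (not along the pixel's ray), 0 where there is no reading.
- imaging.camera_model(name): a dict with "vfov" (degrees; the focal length in pixels is half the picture's height over the tangent of half this angle, whatever the lens; pixels are square), "cx", "cy" (the principal point, pixels), "dist" ([k1, k2, p1, p2, k3] as OpenCV has them; the pictures are not rectified), "position" and "rotation" of the camera in the world; the wrist camera has in their place "tool_from_camera" (4x4, takes a point from camera to tool coordinates, whose origin is the TCP and whose axes are the flange's). Camera axes: x right, y down, z forward; pixel columns grow to the right and rows downward; lengths in m; the calibration is good to about 2 mm. A picture is of the moment at which its call begins: read the wrist's pose just before it. camera_model takes no time and is no camera call.
- manip.job_done(): hands the job in, once; it reports no verdict.
The state is a dict: "time": time; "q": joint angles; "qvel": joint speeds; "joint_torque": joint torques, N m; "tool_pos": TCP position; "ee_rot": TCP orientation; "force": force on the tool from outside, world axes, zero at the start; "moment": the same for the moment, N m; "width": opening from 0.0 (shut) to 1.0 (fully open).
Only numpy, scipy, OpenCV 4.12 (cv2) and the standard library are available. Lean on these libraries where they do the work, as an engineer would, in place of code of your own. Each camera call takes 0.05 s, during which the arm holds its last target. There are 200 camera calls.

## Working session

There is one attempt and no reset: what is moved stays moved. The work goes in short steps, Python scripts to look and compute and a tool call to move; the robot and the scene stay as the last step left them, time stands still between calls to the robot, and variables do not carry over. Pictures are saved under pics/ and viewed, about 8 in all and at most 12, crops included, and the job is handed in when it is done.

Besides the shell and the picture viewer there is one more tool, called by a JSON object that holds its "name" and its "arguments", one argument or row to a line. apply_moves: Moves the arm, as the interface text tells. Its arguments: {"type":"object","properties":{"targets":{"type":"array"},"newtons":{"type":"number"}},"required":["targets"]}

```bash
mkdir -p pics; cat > h.py <<'E'
import numpy as np, cv2
from bench import manip, imaging
def K(c):
    f=192/np.tan(np.radians(c["vfov"])/2); return np.array([[f,0,c["cx"]],[0,f,c["cy"]],[0,0,1.]])
def pose(name):
    c=imaging.camera_model(name)
    if name=="wrist":
        s=manip.state(); T=np.array(c["tool_from_camera"]); R=np.array(s["ee_rot"])
        return c,R@T[:3,:3],R@T[:3,3]+np.array(s["tool_pos"])
    return c,np.array(c["rotation"]),np.array(c["position"])
def ray(P,uv):
    c,R,p=P
    d=cv2.undistortPoints(np.array(uv,float).reshape(-1,1,2),K(c),np.array(c["dist"],float)).reshape(-1,2)
    return p,(R@np.c_[d,np.ones(len(d))].T).T
def onplane(P,uv,z):
    p,d=ray(P,uv); return p+d*((z-p[2])/d[:,2])[:,None]
def withdepth(P,uv,dep):
    p,d=ray(P,uv); uv=np.array(uv,int).reshape(-1,2); return p+d*dep[uv[:,1],uv[:,0]][:,None]
def proj(P,X):
    c,R,p=P
    r=cv2.Rodrigues(R.T)[0]; return cv2.projectPoints(np.array(X,float).reshape(-1,1,3),r,-R.T@p,K(c),np.array(c["dist"],float))[0].reshape(-1,2)
def cloud(P,dep):
    v,u=np.mgrid[0:384,0:512]; uv=np.c_[u.ravel(),v.ravel()]
    p,d=ray(P,uv); return (p+d*dep.ravel()[:,None]).reshape(384,512,3)
def save(n,im): cv2.imwrite("pics/"+n+".png",im[...,::-1])
E
python3 - <<'E'
from h import *
for n in ("top","side"):
    P=pose(n); im,d=imaging.grab_frame(n); save(n+"0",cv2.resize(im,None,fx=1.5,fy=1.5)); np.savez(n+"0",im=im,d=d); print(n,P[0]["vfov"],P[2].round(3),P[1][:,2].round(2),P[0]["dist"])
print(manip.state())
E
```

```text
top 45.602741319506464 [0.219 0.157 1.596] [ 0.2  -0.01 -0.98] [-0.17309053  0.          0.          0.          0.        ]
side 46.274524468155185 [0.227 1.178 0.981] [ 0.22 -0.74 -0.63] [-0.1089927  0.         0.         0.         0.       ]
{'time': 0.1, 'q': array([ 1.27200399,  0.46829286, -0.0116058 ,  1.6035235 ,  0.00600197,
        1.07138226, -0.05628308]), 'qvel': array([ 0.00168517, -0.00287575,  0.00067619, -0.0021426 , -0.00052072,
       -0.00271209, -0.00021898]), 'joint_torque': array([ 1.36046692e-03, -5.21649027e+01, -1.25074558e-02, -2.44369411e+01,
       -5.68097737e-02,  1.40319293e-02,  5.68848691e-05]), 'tool_pos': array([ 0.16426301, -0.62836676,  0.21373649]), 'ee_rot': array([[ 9.67474225e-01,  2.52969102e-01, -5.07170463e-04],
       [ 2.52969585e-01, -9.67473088e-01,  1.48746033e-03],
       [-1.14392268e-04, -1.56737824e-03, -9.99998765e-01]]), 'force': array([-0.1042127,  0.9194524, -0.1946101]), 'moment': array([-0.0066207 ,  0.0592159 , -0.02515958]), 'width': 0.9994794683836944}
```

View pics/top0.png

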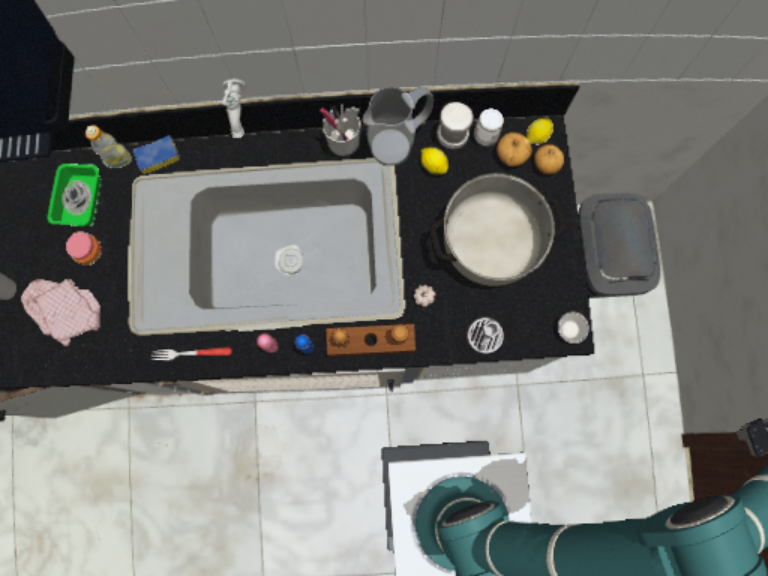

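View pics/side0.png

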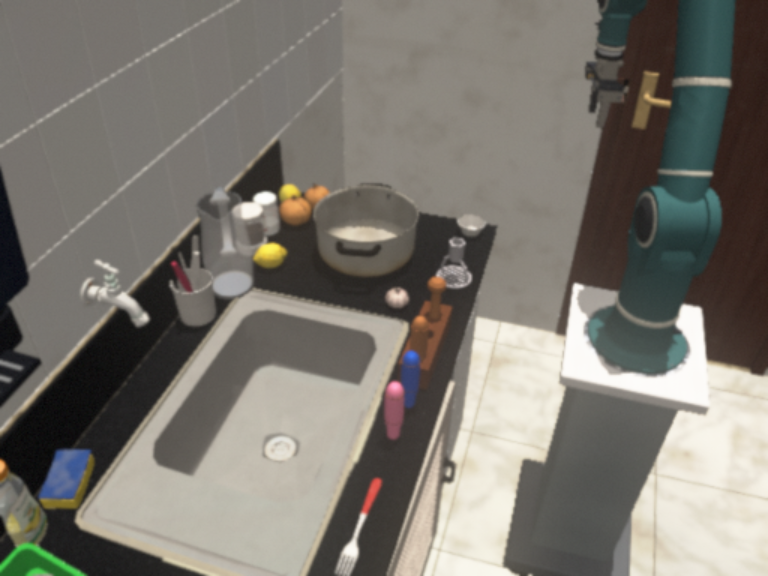

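The top view shows the block at (370,340) with two brown candidates at (340,337) and (400,333). There are blue and pink look-alikes at (303,344) and (267,342), the masher head is at (486,335) and the pot at (500,230). I'll enlarge the block from both cameras to tell the handle from the pestle.

```bash
python3 - <<'E'
from h import *
s=np.load("side0.npz"); t=np.load("top0.npz")
a=cv2.resize(s["im"][150:270,245:345],(500,600),interpolation=2)
b=cv2.resize(t["im"][200:245,205:345],(0,0),fx=2.1,fy=2.1,interpolation=2)
o=np.zeros((600,800,3),np.uint8); o[:,:500]=a; o[:94,500:794]=b[:94,:294]; save("crop0",o)
P=pose("top"); C=cloud(P,t["d"])
for n,u,v in (("left",340,337),("right",400,333),("headtop",486,335),("pot",500,230),("garlic",424,295),("bowl",573,327),("blue",303,343)):
    print(n,C[int(v/1.5),int(u/1.5)].round(3))
# tall brown blobs in cloud from side & top
for nm,D in (("top",t),("side",s)):
    P=pose(nm); C=cloud(P,D["d"]); hsv=cv2.cvtColor(D["im"],cv2.COLOR_RGB2HSV)
    m=((hsv[...,0]<16)&(hsv[...,1]>110)&(C[...,2]>.075)&(C[...,2]<.25)&(C[...,0]<.6)&(C[...,0]>.3)&(abs(C[...,1])<.35)).astype(np.uint8)
    n,l,st,ce=cv2.connectedComponentsWithStats(m)
    for i in range(1,n):
        if st[i,4]>15:
            q=C[l==i]; print(nm,st[i],ce[i].round(),q.mean(0).round(3),q.min(0).round(3),q.max(0).round(3))
            for z in np.arange(.08,.18,.012):
                w=q[abs(q[:,2]-z)<.006]
                if len(w)>2: print("   z%.3f"%z,w.min(0).round(3),w.max(0).round(3))
E
```

```text
left [0.424 0.245 0.155]
right [0.424 0.117 0.148]
headtop [ 0.414 -0.076  0.1  ]
pot [ 0.68  -0.147  0.008]
garlic [0.525 0.053 0.046]
bowl [ 0.431 -0.303 -0.002]
blue [0.419 0.325 0.133]
top [261 216  11  12  71] [266. 222.] [0.424 0.117 0.141] [0.409 0.1   0.128] [0.445 0.133 0.149]
   z0.128 [0.409 0.101 0.128] [0.416 0.124 0.133]
   z0.140 [0.409 0.1   0.134] [0.445 0.133 0.146]
   z0.152 [0.414 0.107 0.146] [0.437 0.13  0.149]
top [221 219  12  12  89] [226. 225.] [0.424 0.245 0.132] [0.411 0.23  0.075] [0.445 0.263 0.153]
   z0.092 [0.412 0.233 0.088] [0.419 0.253 0.098]
   z0.104 [0.411 0.232 0.099] [0.42  0.249 0.109]
   z0.116 [0.413 0.231 0.111] [0.436 0.258 0.122]
   z0.128 [0.412 0.23  0.123] [0.445 0.263 0.134]
   z0.140 [0.414 0.233 0.135] [0.444 0.259 0.146]
   z0.152 [0.419 0.238 0.146] [0.438 0.258 0.153]
side [285 185  12  22 168] [290. 194.] [0.426 0.125 0.123] [0.409 0.106 0.076] [0.445 0.137 0.149]
   z0.080 [0.417 0.115 0.076] [0.434 0.13  0.086]
   z0.092 [0.418 0.116 0.086] [0.436 0.127 0.097]
   z0.104 [0.418 0.117 0.099] [0.433 0.127 0.11 ]
   z0.116 [0.418 0.119 0.111] [0.434 0.128 0.12 ]
   z0.128 [0.409 0.122 0.123] [0.442 0.137 0.133]
   z0.140 [0.409 0.106 0.134] [0.445 0.137 0.146]
   z0.152 [0.417 0.11  0.146] [0.437 0.126 0.149]
side [273 211  13  24 250] [279. 222.] [0.427 0.256 0.119] [0.411 0.235 0.077] [0.446 0.266 0.152]
   z0.080 [0.413 0.247 0.077] [0.444 0.262 0.086]
   z0.092 [0.412 0.25  0.086] [0.446 0.265 0.098]
   z0.104 [0.413 0.248 0.099] [0.441 0.266 0.109]
   z0.116 [0.411 0.243 0.11 ] [0.442 0.265 0.122]
   z0.128 [0.412 0.239 0.123] [0.443 0.265 0.134]
   z0.140 [0.413 0.235 0.134] [0.444 0.264 0.146]
   z0.152 [0.42  0.24  0.146] [0.439 0.257 0.152]
```

View pics/crop0.png

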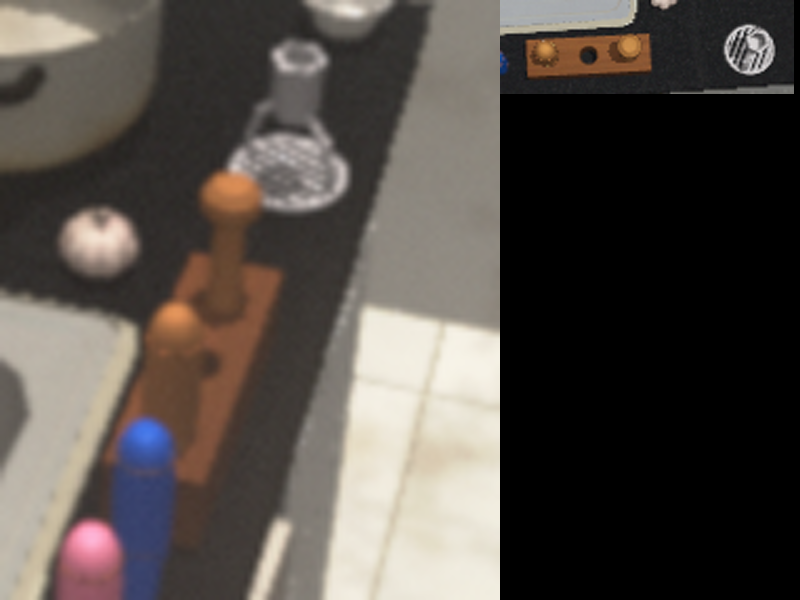

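The crop settles it. The left brown item (top view 340,337) is a 33 mm barrel, so it is the handle, at about (0.428, 0.249). The right one (400,333) has a slim shaft and a wide knob, so it is the pestle. I'm moving over toward the head first and will look at it on the way.

{"name": "apply_moves", "arguments": {
  "targets": [38,-39,-6,0,1,38,-39,-6,0,1,38,-39,-6,0,1,38,-39,-6,0,1,38,-39,-6,0,1,38,-39,-6,0,1,38,-39,-6,0,1,38,-39,-6,0,1,38,-39,-6,0,1,38,-39,-6,0,1]
}}

```text
time: 1.35
tool_pos: [0.4338, -0.1538, 0.2747]
ee_rot: [[0.968, 0.253, -0.0], [0.253, -0.968, -0.0], [-0.0, 0.0, -1.0]]
force: [0.3, -0.3, 0.1]
width: 0.999
```

```bash
python3 - <<'E'
from h import *
import time
print(manip.state()["tool_pos"])
s=manip.state(); P=pose("wrist"); im,d=imaging.grab_frame("wrist"); print(np.array(P[1]).round(2),P[2]); save("w1",cv2.resize(im,None,fx=1.5,fy=1.5)); np.savez("w1",im=im,d=d,R=P[1],p=P[2])
C=cloud(P,d)
m=(C[...,2]>.094)&(C[...,2]<.115)&(abs(C[...,0]-.42)<.06)&(abs(C[...,1]+.07)<.06)
print(m.sum()); 
if m.sum(): q=C[m]; print(q.min(0),q.max(0),q.mean(0))
m=(C[...,2]>-.005)&(C[...,2]<.03)&(abs(C[...,0]-.42)<.09)&(abs(C[...,1]+.07)<.09); q=C[m]; print(m.sum())
E
```

```text
[ 0.43381261 -0.15381248  0.27472147]
[[ 0.25 -0.93 -0.28]
 [-0.97 -0.24 -0.07]
 [ 0.    0.29 -0.96]] [ 0.5122822  -0.13397641  0.44353124]
299
[ 0.41020197 -0.10646106  0.0940786 ] [ 0.44648594 -0.07266102  0.10431366] [ 0.4280403  -0.08877451  0.10158488]
9308
```

View pics/w1.png

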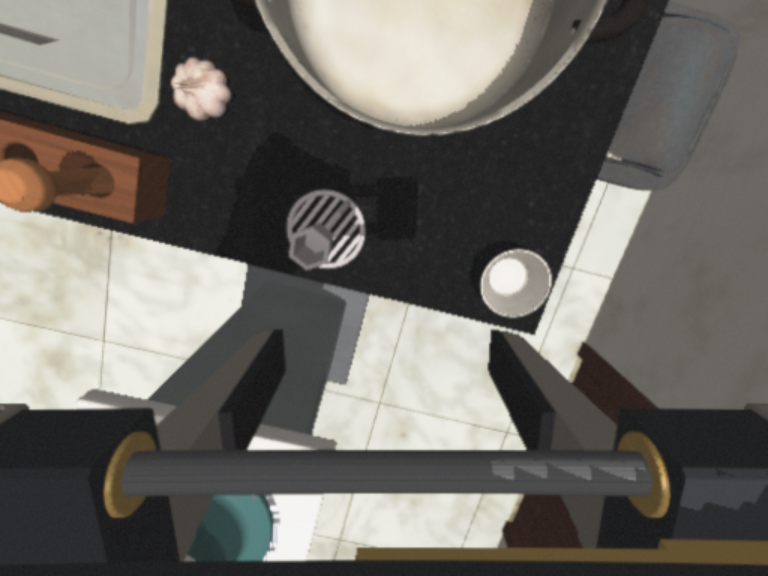

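The wrist view shows the socket hexagon at (312,245), which casts to (0.428, -0.089) at z≈0.102–0.104, as it should. The garlic and pestle lie to the left and the pot is above. Moving on to the handle, with the jaws turned along x.

{"name": "apply_moves", "arguments": {
  "targets": [12,-49,0,0,1,12,-49,0,0,1,12,-49,0,0,1,12,-49,0,0,1,12,-49,0,0,1,12,-49,0,0,1,12,-49,0,0,1,12,-49,0,0,1]
}}

```text
time: 2.4
tool_pos: [0.427, 0.2492, 0.2744]
ee_rot: [[0.968, 0.252, -0.0], [0.252, -0.968, -0.0], [-0.0, 0.0, -1.0]]
force: [0.5, 0.0, 0.2]
width: 0.998
```

{"name": "apply_moves", "arguments": {
  "targets": [0,0,0,-0.165,1,0,0,0,-0.165,1,0,0,0,-0.165,1,0,0,0,-0.165,1,0,0,0,-0.165,1,0,0,0,-0.165,1,0,0,0,-0.165,1,0,0,0,-0.16,1,0,0,0,0,1]
}}

```text
time: 3.52
tool_pos: [0.4271, 0.2477, 0.2742]
ee_rot: [[0.002, 1.0, -0.001], [1.0, -0.002, -0.0], [-0.0, -0.001, -1.0]]
force: [-0.4, -0.6, 0.0]
width: 0.999
```

```bash
python3 - <<'E'
from h import *
s=manip.state(); print(s["tool_pos"],s["q"].round(2))
P=pose("wrist"); im,d=imaging.grab_frame("wrist"); save("w2",im); np.savez("w2",im=im,d=d,R=P[1],p=P[2])
C=cloud(P,d)
b=(abs(C[...,0]-.428)<.03)&(abs(C[...,1]-.249)<.03)
for z in np.arange(.06,.16,.01):
    m=b&(abs(C[...,2]-z)<.005)
    if m.sum()>5: q=C[m]; print(z.round(3),m.sum(),q.min(0).round(4),q.max(0).round(4))
t=np.load("top0.npz"); C=cloud(pose("top"),t["d"])
m=(C[...,2]>.105)&(C[...,2]<.125)&(np.hypot(C[...,0]-.67,C[...,1]+.13)<.16); q=C[m]
A=np.c_[2*q[:,:2],np.ones(len(q))]; x=np.linalg.lstsq(A,(q[:,:2]**2).sum(1),rcond=None)[0]
print("pot",m.sum(),x[:2],np.sqrt(x[2]+x[:2]@x[:2]),q.min(0),q.max(0))
E
```

```text
[0.42708027 0.24767527 0.27419403] [ 0.23  0.28 -0.96  1.86  0.25  1.13 -0.82]
0.06 54 [0.4031 0.2208 0.055 ] [0.4565 0.2787 0.065 ]
0.07 24 [0.4141 0.2502 0.065 ] [0.4428 0.2622 0.0745]
0.08 25 [0.4171 0.2509 0.0751] [0.4462 0.2624 0.0848]
0.09 33 [0.4145 0.2485 0.0852] [0.4472 0.2624 0.0949]
0.1 33 [0.4151 0.2525 0.0951] [0.4455 0.2627 0.1047]
0.11 44 [0.4139 0.2503 0.1053] [0.4464 0.2626 0.1146]
0.12 62 [0.4143 0.2483 0.1152] [0.447  0.2624 0.1249]
0.13 106 [0.4146 0.2305 0.1251] [0.4465 0.2621 0.1348]
0.14 276 [0.416  0.2311 0.1351] [0.445  0.2607 0.145 ]
0.15 238 [0.4197 0.2354 0.145 ] [0.4399 0.2562 0.1491]
pot 598 [ 0.65532906 -0.12471313] 0.1288971621759609 [ 0.53256966 -0.28048586  0.10504029] [0.78457426 0.02909793 0.12489897]
```

View pics/w2.png

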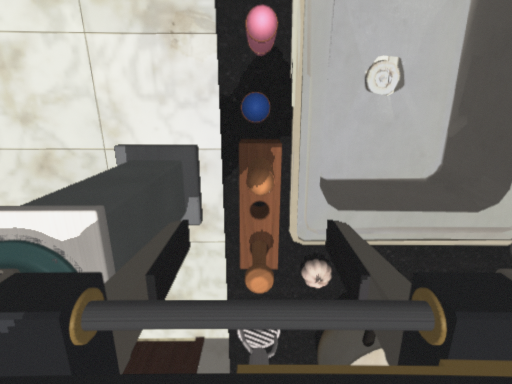

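The wrist view from over the block shows the pestle at (259,280) and the handle barrel at (259,178), with blue at (256,107) and pink at (262,25). The handle axis is (0.4305, 0.2463), 33 mm wide with its top at 0.149, which matches the description. Descending to grasp it.

{"name": "apply_moves", "arguments": {
  "targets": [-1.4,3.4,40,0,1,0,0,40,0,1,0,0,40,0,1,0,0,40,0,1,0,0,20,0,1,0,0,13,0,1,0,0,0,0,1],
  "newtons": 40
}}

```text
time: 4.45
tool_pos: [0.4306, 0.2469, 0.0816]
ee_rot: [[0.0, 1.0, -0.0], [1.0, -0.0, -0.0], [-0.0, -0.0, -1.0]]
force: [-0.4, 0.9, -0.3]
width: 1.002
```

{"name": "apply_moves", "arguments": {
  "targets": [0,0,0,0,-1,0,0,0,0,-1,0,0,0,0,-1,0,0,0,0,-1,0,0,0,0,-1,0,0,0,0,-1],
  "newtons": 55
}}

```text
time: 5.2
tool_pos: [0.4305, 0.2467, 0.0816]
ee_rot: [[0.0, 1.0, -0.0], [1.0, -0.0, -0.0], [-0.0, -0.0, -1.0]]
force: [-1.6, 0.6, 0.2]
width: 0.367
```

Gripped at 33.8 mm. Lifting it straight out and carrying it over the socket.

{"name": "apply_moves", "arguments": {
  "targets": [0,0,-15,0,-1,0,0,-25,0,-1,0,0,-40,0,-1,0,0,-40,0,-1,0,0,-40,0,-1,0,0,-30,0,-1]
}}

```text
time: 5.95
tool_pos: [0.4304, 0.2472, 0.2741]
ee_rot: [[-0.001, 1.0, 0.002], [1.0, 0.001, 0.0], [0.0, 0.002, -1.0]]
force: [0.2, -0.4, -2.1]
width: 0.364
```

{"name": "apply_moves", "arguments": {
  "targets": [-20,0,0,0,-1,-40,0,0,0,-1,-45,0,0,0,-1,-45,0,0,0,-1,-45,0,0,0,-1,-45,0,0,0,-1,-45,-2.5,0,0,-1,-35,0,0,0,-1,-15,0,0,0,-1,0,0,0,0,-1]
}}

```text
time: 7.2
tool_pos: [0.428, -0.0881, 0.2718]
ee_rot: [[0.001, 1.0, 0.0], [1.0, -0.001, 0.0], [0.0, 0.0, -1.0]]
force: [0.1, 0.6, -0.7]
width: 0.362
```

```bash
python3 - <<'E'
from h import *
s=manip.state(); print(s["tool_pos"],s["q"].round(2),s["force"],s["width"])
o=[]
for n in ("wrist","side","top"):
    P=pose(n); im,d=imaging.grab_frame(n); np.savez("c_"+n,im=im,d=d,R=P[1],p=P[2])
    C=cloud(P,d)
    b=(abs(C[...,0]-.428)<.028)&(abs(C[...,1]+.089)<.028)
    for z in list(np.arange(.065,.105,.01))+list(np.arange(.19,.34,.01)):
        m=b&(abs(C[...,2]-z)<.005)
        if m.sum()>4: q=C[m]; print(n,z.round(3),m.sum(),q.min(0).round(4),q.max(0).round(4))
    c=proj(P,[.428,-.089,.15])[0].astype(int); c=np.clip(c,[66,50],[446,334]); print(n,c)
    o.append(cv2.resize(im[c[1]-50:c[1]+50,c[0]-66:c[0]+66] if n!="wrist" else im,(400,300)))
save("c3",np.vstack([np.hstack(o[:2]),np.hstack([o[2],o[2]*0])]))
E
```

```text
[ 0.42804375 -0.0881254   0.27184702] [ 0.88  0.1  -0.79  1.99  0.08  1.08  0.06] [ 0.05240302  0.61588086 -0.69384603] 0.36152125856785255
wrist 0.065 110 [ 0.4149 -0.1007  0.06  ] [ 0.4441 -0.0738  0.0698]
wrist 0.075 57 [ 0.4155 -0.1011  0.0701] [ 0.4425 -0.0735  0.0797]
wrist 0.085 68 [ 0.4156 -0.1014  0.0801] [ 0.4435 -0.0733  0.0898]
wrist 0.095 60 [ 0.4145 -0.1018  0.0901] [ 0.4416 -0.0733  0.0998]
wrist 0.21 55 [ 0.4163 -0.087   0.2066] [ 0.4389 -0.0775  0.215 ]
wrist 0.22 80 [ 0.4166 -0.0856  0.215 ] [ 0.4387 -0.0772  0.2249]
wrist 0.23 54 [ 0.4177 -0.0824  0.2251] [ 0.4367 -0.0766  0.2335]
wrist 0.25 173 [ 0.4117 -0.0871  0.2451] [ 0.4444 -0.0723  0.255 ]
wrist 0.26 189 [ 0.4117 -0.0864  0.2551] [ 0.4444 -0.0726  0.2648]
wrist 0.27 328 [ 0.4002 -0.0855  0.265 ] [ 0.4559 -0.0724  0.275 ]
wrist 0.28 534 [ 0.4001 -0.086   0.275 ] [ 0.456  -0.0718  0.285 ]
wrist 0.29 656 [ 0.4    -0.0865  0.285 ] [ 0.4559 -0.072   0.295 ]
wrist 0.3 788 [ 0.4    -0.0866  0.295 ] [ 0.4559 -0.072   0.305 ]
wrist 0.31 1095 [ 0.4    -0.0988  0.305 ] [ 0.456  -0.0721  0.315 ]
wrist 0.32 1451 [ 0.4001
[... 1018 characters left out ...]
 [ 0.4534 -0.0689  0.2949]
side 0.3 48 [ 0.4005 -0.0883  0.2954] [ 0.4542 -0.0649  0.3049]
side 0.31 46 [ 0.4005 -0.0848  0.3058] [ 0.4557 -0.0695  0.3148]
side 0.32 50 [ 0.4013 -0.0894  0.315 ] [ 0.4556 -0.0684  0.325 ]
side 0.33 64 [ 0.4015 -0.0919  0.3251] [ 0.4556 -0.0711  0.3348]
side 0.34 35 [ 0.4002 -0.0925  0.335 ] [ 0.456  -0.0709  0.3449]
side [305 149]
top 0.065 23 [ 0.412  -0.0997  0.0601] [ 0.4383 -0.0745  0.0696]
top 0.075 10 [ 0.4099 -0.1014  0.07  ] [ 0.4371 -0.0801  0.0792]
top 0.085 9 [ 0.4124 -0.1015  0.0801] [ 0.4397 -0.0731  0.0899]
top 0.095 13 [ 0.4103 -0.102   0.0903] [ 0.4406 -0.0734  0.0999]
top 0.3 5 [ 0.4221 -0.0727  0.2961] [ 0.4336 -0.0717  0.3006]
top [329 216]
```

View pics/c3.png

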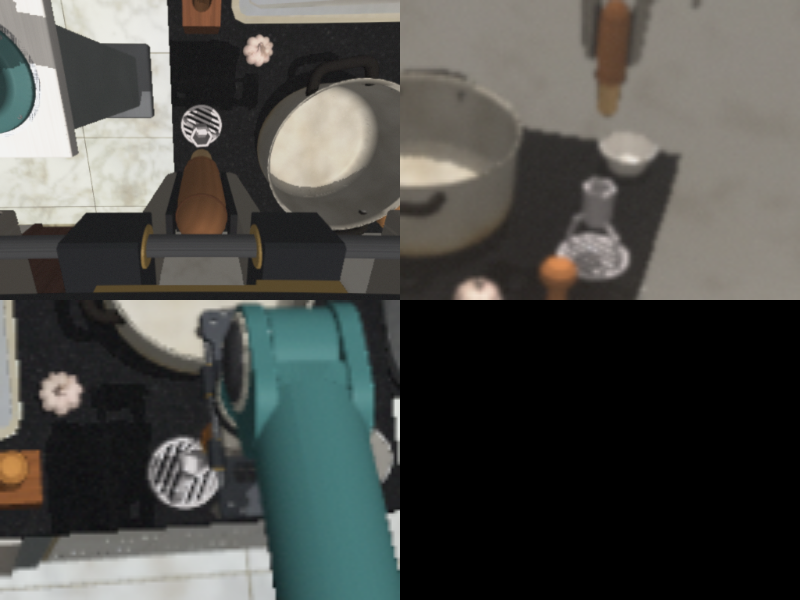

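Handle and socket line up to within about 1 mm: the handle axis is (0.428, -0.089) and upright, and the socket is about (0.4285, -0.0895). The bevel allows 4 mm. Lowering, then feeling for the bite.

{"name": "apply_moves", "arguments": {
  "targets": [-0.5,0.5,30,0,-1,0,0,30,0,-1,0,0,25,0,-1,0,0,10,0,-1,0,0,5,0,-1,0,0,5,0,-1,0,0,5,0,-1,0,0,0,0,-1],
  "newtons": 60
}}

```text
time: 8.35
tool_pos: [0.4285, -0.0887, 0.1615]
ee_rot: [[0.0, 1.0, 0.0], [1.0, -0.0, 0.0], [0.0, 0.0, -1.0]]
force: [-0.6, -0.2, -0.3]
width: 0.363
```

{"name": "apply_moves", "arguments": {
  "targets": [0,0,3,0,-1,0,0,3,0,-1,0,0,3,0,-1,0,0,0,0,-1]
}}

```text
time: 8.85
tool_pos: [0.4284, -0.0888, 0.1523]
ee_rot: [[0.0, 1.0, -0.0], [1.0, -0.0, 0.0], [0.0, -0.0, -1.0]]
force: [-0.1, 0.8, -0.8]
width: 0.364
```

{"name": "apply_moves", "arguments": {
  "targets": [0,0,1,0,-1,0,0,1,0,-1,0,0,1,0,-1,0,0,1,0,-1,0,0,0,0,-1]
}}

```text
time: 9.48
tool_pos: [0.4285, -0.0888, 0.1485]
ee_rot: [[0.0, 1.0, -0.0], [1.0, -0.0, 0.0], [0.0, -0.0, -1.0]]
force: [0.6, 1.5, -1.1]
width: 0.361
```

{"name": "apply_moves", "arguments": {
  "targets": [0,0,1,0,-1,0,0,0,0,-1]
}}

```text
time: 9.72
tool_pos: [0.4285, -0.0888, 0.1475]
ee_rot: [[0.0, 1.0, -0.0], [1.0, -0.0, 0.0], [0.0, -0.0, -1.0]]
force: [1.2, 1.3, -0.9]
width: 0.359
```

{"name": "apply_moves", "arguments": {
  "targets": [0,0,1,0,-1,0,0,0,0,-1]
}}

```text
time: 9.98
tool_pos: [0.4285, -0.0888, 0.1465]
ee_rot: [[0.0, 1.0, -0.0], [1.0, -0.0, -0.0], [-0.0, -0.0, -1.0]]
force: [0.2, 1.9, -1.4]
width: 0.364
```

{"name": "apply_moves", "arguments": {
  "targets": [0,0,0.5,0,-1,0,0,0.3,0,-1,0,0,0,0,-1]
}}

```text
time: 10.35
tool_pos: [0.4285, -0.0888, 0.1457]
ee_rot: [[0.0, 1.0, -0.0], [1.0, -0.0, -0.0], [-0.0, -0.0, -1.0]]
force: [0.2, 0.9, -0.9]
width: 0.364
```

{"name": "apply_moves", "arguments": {
  "targets": [0,0,0.5,0,-1,0,0,0,0,-1]
}}

```text
time: 10.6
tool_pos: [0.4285, -0.0888, 0.1452]
ee_rot: [[0.0, 1.0, -0.0], [1.0, -0.0, 0.0], [0.0, -0.0, -1.0]]
force: [-0.2, 1.0, -0.7]
width: 0.361
```

{"name": "apply_moves", "arguments": {
  "targets": [0,0,0.5,0,-1,0,0,0,0,-1]
}}

```text
time: 10.85
tool_pos: [0.4285, -0.0888, 0.1447]
ee_rot: [[0.0, 1.0, -0.0], [1.0, -0.0, -0.0], [-0.0, -0.0, -1.0]]
force: [-0.2, 0.9, 0.2]
width: 0.363
```

{"name": "apply_moves", "arguments": {
  "targets": [0,0,0.5,0,-1,0,0,0,0,-1]
}}

```text
time: 11.1
tool_pos: [0.4285, -0.0888, 0.1442]
ee_rot: [[0.0, 1.0, -0.0], [1.0, -0.0, 0.0], [0.0, -0.0, -1.0]]
force: [-0.1, 0.6, 0.1]
width: 0.357
```

{"name": "apply_moves", "arguments": {
  "targets": [0,0,0.5,0,-1,0,0,0,0,-1]
}}

```text
time: 11.35
tool_pos: [0.4285, -0.0888, 0.1437]
ee_rot: [[0.0, 1.0, -0.0], [1.0, -0.0, 0.0], [0.0, -0.0, -1.0]]
force: [0.5, 1.2, 0.3]
width: 0.359
```

{"name": "apply_moves", "arguments": {
  "targets": [0,0,0.5,0,-1,0,0,0,0,-1]
}}

```text
time: 11.6
tool_pos: [0.4285, -0.0888, 0.1432]
ee_rot: [[0.0, 1.0, -0.0], [1.0, -0.0, -0.0], [-0.0, -0.0, -1.0]]
force: [-0.5, 0.6, -0.2]
width: 0.364
```

{"name": "apply_moves", "arguments": {
  "targets": [0,0,0.5,0,-1,0,0,0,0,-1]
}}

```text
time: 11.85
tool_pos: [0.4285, -0.0888, 0.1427]
ee_rot: [[0.0, 1.0, -0.0], [1.0, -0.0, -0.0], [-0.0, -0.0, -1.0]]
force: [0.2, 2.1, -0.2]
width: 0.36
```

{"name": "apply_moves", "arguments": {
  "targets": [0,0,0.5,0,-1,0,0,0,0,-1]
}}

```text
time: 12.1
tool_pos: [0.4285, -0.0888, 0.1422]
ee_rot: [[0.0, 1.0, -0.0], [1.0, -0.0, -0.0], [-0.0, -0.0, -1.0]]
force: [0.0, 1.1, -0.2]
width: 0.361
```

{"name": "apply_moves", "arguments": {
  "targets": [0,0,0.5,0,-1,0,0,0,0,-1]
}}

```text
time: 12.35
tool_pos: [0.4285, -0.0888, 0.1417]
ee_rot: [[0.0, 1.0, -0.0], [1.0, -0.0, -0.0], [-0.0, -0.0, -1.0]]
force: [-0.1, 0.9, -0.3]
width: 0.362
```

{"name": "apply_moves", "arguments": {
  "targets": [0,0,0.6,0,-1,0,0,0,0,-1]
}}

```text
time: 12.6
tool_pos: [0.4285, -0.0888, 0.1411]
ee_rot: [[-0.0, 1.0, -0.0], [1.0, 0.0, -0.0], [-0.0, -0.0, -1.0]]
force: [-0.2, 1.0, -0.5]
width: 0.367
```

{"name": "apply_moves", "arguments": {
  "targets": [0,0,0.6,0,-1,0,0,0,0,-1]
}}

```text
time: 12.85
tool_pos: [0.4285, -0.0888, 0.1405]
ee_rot: [[0.0, 1.0, -0.0], [1.0, -0.0, -0.0], [-0.0, -0.0, -1.0]]
force: [-1.1, 0.8, 0.3]
width: 0.362
```

{"name": "apply_moves", "arguments": {
  "targets": [0,0,0.6,0,-1,0,0,0,0,-1]
}}

```text
time: 13.1
tool_pos: [0.4285, -0.0888, 0.1399]
ee_rot: [[0.0, 1.0, -0.0], [1.0, -0.0, -0.0], [-0.0, -0.0, -1.0]]
force: [-0.4, 0.9, -0.0]
width: 0.365
```

{"name": "apply_moves", "arguments": {
  "targets": [0,0,0.6,0,-1,0,0,0,0,-1]
}}

```text
time: 13.35
tool_pos: [0.4285, -0.0887, 0.1393]
ee_rot: [[-0.0, 1.0, -0.0], [1.0, 0.0, 0.0], [0.0, -0.0, -1.0]]
force: [0.5, 0.7, -0.3]
width: 0.365
```

{"name": "apply_moves", "arguments": {
  "targets": [0,0,0.6,0,-1,0,0,0,0,-1]
}}

```text
time: 13.6
tool_pos: [0.4285, -0.0887, 0.1388]
ee_rot: [[0.0, 1.0, -0.0], [1.0, -0.0, 0.0], [0.0, -0.0, -1.0]]
force: [-0.7, 1.8, -0.2]
width: 0.362
```

{"name": "apply_moves", "arguments": {
  "targets": [0,0,0.6,0,-1,0,0,0,0,-1]
}}

```text
time: 13.85
tool_pos: [0.4285, -0.0887, 0.1382]
ee_rot: [[0.0, 1.0, -0.0], [1.0, -0.0, 0.0], [0.0, -0.0, -1.0]]
force: [-0.6, 1.3, 1.1]
width: 0.366
```

{"name": "apply_moves", "arguments": {
  "targets": [0,0,0.6,0,-1,0,0,0,0,-1]
}}

```text
time: 14.1
tool_pos: [0.4286, -0.0887, 0.1376]
ee_rot: [[0.0, 1.0, 0.0], [1.0, -0.0, 0.0], [0.0, 0.0, -1.0]]
force: [-1.2, 2.6, 2.1]
width: 0.361
```

{"name": "apply_moves", "arguments": {
  "targets": [0,0,0.4,0,-1,0,0,0,0,-1]
}}

```text
time: 14.35
tool_pos: [0.4285, -0.0887, 0.1372]
ee_rot: [[0.0, 1.0, -0.0], [1.0, -0.0, 0.0], [0.0, -0.0, -1.0]]
force: [-0.8, 2.5, 4.1]
width: 0.368
```

{"name": "apply_moves", "arguments": {
  "targets": [0,0,0.4,0,-1,0,0,0,0,-1]
}}

```text
time: 14.6
tool_pos: [0.4286, -0.0886, 0.1369]
ee_rot: [[-0.0, 1.0, 0.0], [1.0, 0.0, 0.0], [0.0, 0.0, -1.0]]
force: [-2.2, 3.0, 4.5]
width: 0.361
```

{"name": "apply_moves", "arguments": {
  "targets": [0,0,0.4,0,-1,0,0,0,0,-1]
}}

```text
time: 14.85
tool_pos: [0.4286, -0.0885, 0.1366]
ee_rot: [[-0.0, 1.0, -0.0], [1.0, 0.0, 0.0], [0.0, -0.0, -1.0]]
force: [-2.0, 2.8, 6.4]
width: 0.36
```

{"name": "apply_moves", "arguments": {
  "targets": [0,0,0.4,0,-1,0,0,0,0,-1]
}}

```text
time: 15.1
tool_pos: [0.4286, -0.0885, 0.1364]
ee_rot: [[-0.0, 1.0, -0.0], [1.0, 0.0, -0.0], [-0.0, -0.0, -1.0]]
force: [-2.0, 3.2, 8.7]
width: 0.362
```

{"name": "apply_moves", "arguments": {
  "targets": [0,0,0.5,0,-1,0,0,0.2,0,-1,0,0,0,0,-1]
}}

```text
time: 15.48
tool_pos: [0.4286, -0.0884, 0.1361]
ee_rot: [[-0.0, 1.0, -0.0], [1.0, 0.0, -0.0], [-0.0, -0.0, -1.0]]
force: [-4.4, 3.6, 13.0]
width: 0.363
```

{"name": "apply_moves", "arguments": {
  "targets": [0.3,-0.3,0.3,0,-1,0,0,0,0,-1]
}}

```text
time: 15.72
tool_pos: [0.4285, -0.0881, 0.1359]
ee_rot: [[-0.0, 1.0, 0.0], [1.0, 0.0, -0.001], [-0.001, 0.0, -1.0]]
force: [-5.3, 4.1, 15.8]
width: 0.362
```

{"name": "apply_moves", "arguments": {
  "targets": [0,-0.2,0.5,0,-1,0,0,0,0,-1]
}}

```text
time: 15.98
tool_pos: [0.4284, -0.0881, 0.1356]
ee_rot: [[-0.0, 1.0, 0.0], [1.0, 0.0, -0.001], [-0.001, 0.0, -1.0]]
force: [-4.0, 4.2, 18.0]
width: 0.361
```

```bash
python3 -c "
from h import *
s=manip.state(); print(s['force'],s['moment'],s['tool_pos'])"
```

```text
[-3.95321696  4.22374181 17.99049518] [ 1.05882351  1.17581101 -0.03539972] [ 0.42843025 -0.08809979  0.13564923]
```

{"name": "apply_moves", "arguments": {
  "targets": [0,-0.2,0.5,0,-1,0,0,0,0,-1]
}}

```text
time: 16.23
tool_pos: [0.4284, -0.0881, 0.1355]
ee_rot: [[-0.0, 1.0, 0.001], [1.0, 0.0, -0.001], [-0.001, 0.001, -1.0]]
force: [-5.0, 4.2, 20.7]
width: 0.364
```

{"name": "apply_moves", "arguments": {
  "targets": [0,0,0.3,0,-1,0,0,0,0,-1,0,0,0,0,-1]
}}

```text
time: 16.6
tool_pos: [0.4284, -0.0881, 0.1353]
ee_rot: [[-0.0, 1.0, 0.0], [1.0, 0.0, -0.001], [-0.001, 0.0, -1.0]]
force: [-6.3, 5.0, 23.5]
width: 0.363
```

It's wedged at about 23 N. Lifting gently and checking that the head comes along.

{"name": "apply_moves", "arguments": {
  "targets": [0,0,-2,0,-1,0,0,-3,0,-1,0,0,-5,0,-1,0,0,-15,0,-1,0,0,-25,0,-1,0,0,-30,0,-1,0,0,-30,0,-1,0,0,-25,0,-1,0,0,-10,0,-1,0,0,0,0,-1]
}}

```text
time: 17.85
tool_pos: [0.4279, -0.0886, 0.2791]
ee_rot: [[0.0, 1.0, 0.001], [1.0, -0.0, -0.001], [-0.001, 0.001, -1.0]]
force: [0.3, -0.1, -2.6]
width: 0.361
```

```bash
python3 - <<'E'
from h import *
s=manip.state(); print(s["tool_pos"],s["force"],s["moment"])
o=[]
for n in ("wrist","side"):
    P=pose(n); im,d=imaging.grab_frame(n); np.savez("l_"+n,im=im,d=d,R=P[1],p=P[2]); C=cloud(P,d)
    b=(abs(C[...,0]-.428)<.05)&(abs(C[...,1]+.089)<.05)
    for z in np.arange(.06,.29,.01):
        m=b&(abs(C[...,2]-z)<.005)
        if m.sum()>4: q=C[m]; print(n,z.round(3),m.sum(),q.min(0).round(4),q.max(0).round(4))
    o.append(im)
    if n=="wrist":
        m=(C[...,2]>.105)&(C[...,2]<.125)&(np.hypot(C[...,0]-.655,C[...,1]+.125)<.16); q=C[m]
        A=np.c_[2*q[:,:2],np.ones(len(q))]; x=np.linalg.lstsq(A,(q[:,:2]**2).sum(1),rcond=None)[0]
        print("pot rim",m.sum(),x[:2],np.sqrt(x[2]+x[:2]@x[:2]),q.max(0))
        m=(C[...,2]<.02)&(C[...,2]>-.01)&(np.hypot(C[...,0]-.655,C[...,1]+.125)<.09);print("floor z",np.median(C[m][:,2]))
t=np.load("top0.npz"); C=cloud(pose("top"),t["d"])
for zr in ((.112,.13),(.116,.13)):
    m=(C[...,2]>zr[0])&(C[...,2]<zr[1])&(np.hypot(C[...,0]-.655,C[...,1]+.125)<.135); q=C[m]
    A=np.c_[2*q[:,:2],np.ones(len(q))]; x=np.linalg.lstsq(A,(q[:,:2]**2).sum(1),rcond=None)[0]
    print("pot top",m.sum(),x[:2],np.sqrt(x[2]+x[:2]@x[:2]))
save("l4",np.hstack([cv2.resize(o[0],(400,300)),cv2.resize(o[1][60:210,200:400],(400,300))]))
E
```

```text
[ 0.42791458 -0.08859239  0.27906106] [ 0.29334979 -0.14043834 -2.62664696] [-0.03170061 -0.09636863 -0.03046893]
wrist 0.14 40 [ 0.3955 -0.1113  0.1427] [ 0.4655 -0.0556  0.145 ]
wrist 0.15 1820 [ 0.3866 -0.1228  0.145 ] [ 0.4695 -0.0486  0.1549]
wrist 0.16 33 [ 0.3923 -0.1057  0.1554] [ 0.4633 -0.0711  0.165 ]
wrist 0.17 44 [ 0.3929 -0.1043  0.1651] [ 0.4619 -0.0714  0.175 ]
wrist 0.18 44 [ 0.3961 -0.104   0.1755] [ 0.4598 -0.073   0.185 ]
wrist 0.19 118 [ 0.3991 -0.1041  0.1851] [ 0.4567 -0.0743  0.1949]
wrist 0.2 111 [ 0.4056 -0.1012  0.195 ] [ 0.4489 -0.0755  0.2049]
wrist 0.21 80 [ 0.4113 -0.091   0.2051] [ 0.4441 -0.0747  0.2149]
wrist 0.22 94 [ 0.4112 -0.0906  0.2151] [ 0.4443 -0.0745  0.225 ]
wrist 0.23 92 [ 0.4166 -0.0883  0.2251] [ 0.4446 -0.074   0.235 ]
wrist 0.24 76 [ 0.4093 -0.0921  0.235 ] [ 0.4449 -0.0731  0.245 ]
wrist 0.25 221 [ 0.4095 -0.0911  0.245 ] [ 0.4456 -0.0726  0.2549]
wrist 0.26 184 [ 0.4115 -0.0873  0.255 ] [ 0.4442 -0.0728  0.265 ]
wrist 0.27 192 [ 0.4119 -0.0874  0.2651] [ 0.4444 -0.073   0.275 ]
wrist 0.28 409 [ 0.3992 -0.0865  0.2751] [ 0.4565 -0.072
[... 524 characters left out ...]
]
side 0.2 19 [ 0.4063 -0.0981  0.197 ] [ 0.4442 -0.0753  0.2049]
side 0.21 28 [ 0.4096 -0.0913  0.2051] [ 0.4406 -0.0695  0.2149]
side 0.22 26 [ 0.4108 -0.0925  0.2153] [ 0.4403 -0.0739  0.2245]
side 0.23 28 [ 0.4087 -0.0932  0.2252] [ 0.4409 -0.0729  0.2347]
side 0.24 30 [ 0.4087 -0.0919  0.2351] [ 0.443  -0.0708  0.2449]
side 0.25 28 [ 0.4061 -0.0925  0.245 ] [ 0.4387 -0.069   0.255 ]
side 0.26 29 [ 0.4092 -0.0856  0.2551] [ 0.4396 -0.0704  0.2648]
side 0.27 28 [ 0.4087 -0.0899  0.265 ] [ 0.4409 -0.0726  0.2749]
side 0.28 39 [ 0.3995 -0.0882  0.2751] [ 0.4506 -0.0686  0.2847]
pot top 298 [ 0.65731426 -0.1254706 ] 0.12300977095845157
pot top 125 [ 0.65694981 -0.12541806] 0.1236534082433019
```

View pics/l4.png

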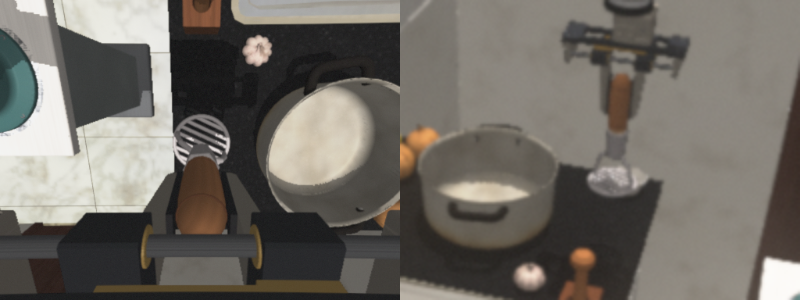

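The masher lifts as one piece: the foot is at z≈0.145, it hangs level, and the weight on the wrist rose by about 1.7 N. The pot centre is (0.657, -0.125). Carrying it over.

{"name": "apply_moves", "arguments": {
  "targets": [0,0,-15,0,-1,-2,14,-10,0,-1,-6,35,0,0,-1,-7,45,0,0,-1,-7,45,0,0,-1,-7,45,0,0,-1,-5,30,0,0,-1,-3,15,0,0,-1,0,0,0,0,-1,0,0,0,0,-1]
}}

```text
time: 19.2
tool_pos: [0.6562, -0.1253, 0.3036]
ee_rot: [[-0.0, 1.0, -0.001], [1.0, 0.0, 0.0], [0.0, -0.001, -1.0]]
force: [-0.6, -0.4, -2.2]
width: 0.356
```

```bash
python3 - <<'E'
from h import *
s=manip.state(); print(s["tool_pos"],s["q"].round(2),s["force"])
P=pose("wrist"); im,d=imaging.grab_frame("wrist"); C=cloud(P,d); save("p5",im)
m=(C[...,2]>.112)&(C[...,2]<.124)&(np.hypot(C[...,0]-.657,C[...,1]+.125)<.135); q=C[m]
A=np.c_[2*q[:,:2],np.ones(len(q))]; x=np.linalg.lstsq(A,(q[:,:2]**2).sum(1),rcond=None)[0]
print("rim",m.sum(),x[:2],np.sqrt(x[2]+x[:2]@x[:2]))
m=(C[...,2]<.02)&(np.hypot(C[...,0]-.657,C[...,1]+.125)<.09);print("floor z",np.median(C[m][:,2]),m.sum())
E
```

```text
[ 0.65618268 -0.12534191  0.30359266] [ 0.62  0.54 -0.72  1.41  0.36  1.32 -0.13] [-0.60407102 -0.36236317 -2.21880345]
rim 1973 [ 0.65965426 -0.12646662] 0.12309296916806187
floor z 0.0006338584857905061 6043
```

View pics/p5.png

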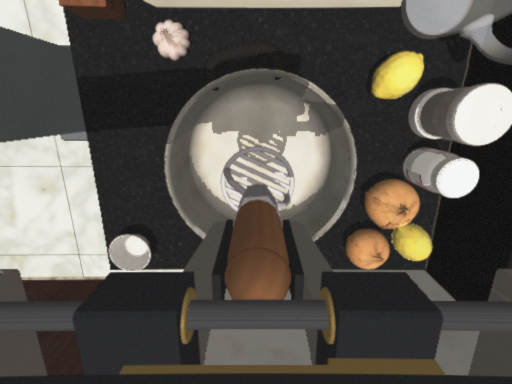

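The foot at (258,178) hangs centred over the pot, whose rim is centred at (260,160) higher up and free all round. Lowering, slowly at the end.

{"name": "apply_moves", "arguments": {
  "targets": [-0.5,2,20,0,-1,0,0,35,0,-1,0,0,35,0,-1,0,0,30,0,-1,0,0,20,0,-1,0,0,12,0,-1,0,0,6,0,-1,0,0,3,0,-1,0,0,1.5,0,-1,0,0,0,0,-1]
}}

```text
time: 20.5
tool_pos: [0.6591, -0.126, 0.1416]
ee_rot: [[0.0, 1.0, 0.001], [1.0, -0.0, -0.0], [-0.0, 0.001, -1.0]]
force: [-0.3, -0.4, -2.6]
width: 0.361
```

{"name": "apply_moves", "arguments": {
  "targets": [0,0,0.7,0,-1,0,0,0.7,0,-1,0,0,0,0,-1]
}}

```text
time: 20.88
tool_pos: [0.6588, -0.126, 0.1397]
ee_rot: [[0.0, 1.0, -0.0], [1.0, -0.0, -0.0], [-0.0, -0.0, -1.0]]
force: [-0.3, -0.1, -2.5]
width: 0.362
```

{"name": "apply_moves", "arguments": {
  "targets": [0,0,0.5,0,-1,0,0,0.5,0,-1,0,0,0,0,-1]
}}

```text
time: 21.25
tool_pos: [0.6588, -0.126, 0.1387]
ee_rot: [[0.0, 1.0, -0.0], [1.0, -0.0, -0.0], [-0.0, -0.0, -1.0]]
force: [0.4, -0.2, -2.7]
width: 0.364
```

{"name": "apply_moves", "arguments": {
  "targets": [0,0,0.4,0,-1,0,0,0.4,0,-1,0,0,0,0,-1]
}}

```text
time: 21.62
tool_pos: [0.6588, -0.126, 0.138]
ee_rot: [[0.0, 1.0, -0.0], [1.0, -0.0, -0.0], [-0.0, -0.0, -1.0]]
force: [0.1, 0.3, -3.3]
width: 0.364
```

{"name": "apply_moves", "arguments": {
  "targets": [0,0,0.4,0,-1,0,0,0.4,0,-1,0,0,0,0,-1]
}}

```text
time: 22.0
tool_pos: [0.6589, -0.1261, 0.1379]
ee_rot: [[0.0, 1.0, 0.0], [1.0, -0.0, -0.0], [-0.0, 0.0, -1.0]]
force: [-3.0, -0.6, 3.7]
width: 0.365
```

{"name": "apply_moves", "arguments": {
  "targets": [0,0,0.4,0,-1,0,0,0,0,-1]
}}

```text
time: 22.25
tool_pos: [0.6589, -0.1261, 0.1378]
ee_rot: [[0.0, 1.0, 0.0], [1.0, -0.0, -0.001], [-0.001, 0.0, -1.0]]
force: [-3.8, -0.3, 7.4]
width: 0.364
```

The foot is on the floor. Easing the load off, then opening slowly and retreating upward.

{"name": "apply_moves", "arguments": {
  "targets": [0,0,-0.7,0,-1,0,0,0,0,-1,0,0,0,0,-0.2,0,0,0,0,-0.1,0,0,0,0,0.2,0,0,0,0,0.5,0,0,0,0,0.8,0,0,0,0,0.8,0,0,0,0,0.8],
  "newtons": 20
}}

```text
time: 23.38
tool_pos: [0.6588, -0.126, 0.1375]
ee_rot: [[0.0, 1.0, -0.0], [1.0, -0.0, -0.0], [-0.0, -0.0, -1.0]]
force: [0.4, -1.1, -0.5]
width: 0.899
```

{"name": "apply_moves", "arguments": {
  "targets": [0,0,-10,0,0.8,0,0,-25,0,0.8,0,0,-35,0,0.8,0,0,-35,0,0.8,0,0,-35,0,0.8,-20,-20,-10,0,0.8,-40,-30,0,0,0.8,-40,-30,0,0,0.8,-40,-30,0,0,0.8,0,0,0,0,0.8]
}}

```text
time: 24.62
tool_pos: [0.5463, -0.2709, 0.288]
ee_rot: [[0.008, 1.0, -0.001], [1.0, -0.008, -0.003], [-0.003, -0.001, -1.0]]
force: [0.3, 0.9, 0.2]
width: 0.9
```

```bash
python3 - <<'E'
from h import *
s=manip.state(); print(s["tool_pos"],s["force"],s["width"])
o=[]
for n in ("wrist","side","top"):
    P=pose(n); im,d=imaging.grab_frame(n); C=cloud(P,d)
    b=(abs(C[...,0]-.659)<.05)&(abs(C[...,1]+.126)<.05)
    for z in (.01,.05,.09,.11,.125,.14,.155,.17,.185,.2,.21):
        m=b&(abs(C[...,2]-z)<.006)
        if m.sum()>4: q=C[m]; print(n,z,m.sum(),q.min(0).round(3),q.max(0).round(3))
    o.append(im)
z=cv2.resize(o[1][80:230,180:380],(400,300))
save("f6",np.vstack([np.hstack([cv2.resize(o[0],(400,300)),z]),np.hstack([cv2.resize(o[1],(400,300)),cv2.resize(o[2],(400,300))])]))
E
```

```text
[ 0.54627875 -0.2709438   0.28799732] [0.25389615 0.85562601 0.17635053] 0.9002588406467895
wrist 0.01 1176 [ 0.616 -0.169  0.004] [ 0.699 -0.078  0.016]
wrist 0.05 87 [ 0.63  -0.143  0.044] [ 0.686 -0.113  0.056]
wrist 0.09 70 [ 0.641 -0.144  0.084] [ 0.661 -0.114  0.096]
wrist 0.11 154 [ 0.64  -0.146  0.104] [ 0.667 -0.112  0.116]
wrist 0.125 120 [ 0.642 -0.144  0.119] [ 0.664 -0.114  0.131]
wrist 0.14 125 [ 0.641 -0.145  0.135] [ 0.665 -0.117  0.146]
wrist 0.155 152 [ 0.641 -0.145  0.149] [ 0.664 -0.117  0.161]
wrist 0.17 213 [ 0.641 -0.145  0.164] [ 0.664 -0.112  0.176]
wrist 0.185 328 [ 0.642 -0.144  0.179] [ 0.673 -0.112  0.191]
wrist 0.2 1033 [ 0.644 -0.143  0.194] [ 0.671 -0.114  0.206]
wrist 0.21 91 [ 0.651 -0.136  0.204] [ 0.665 -0.121  0.206]
side 0.01 13 [ 0.653 -0.174  0.004] [ 0.692 -0.15   0.015]
side 0.05 13 [ 0.63  -0.141  0.045] [ 0.685 -0.11   0.056]
side 0.09 27 [ 0.64  -0.131  0.084] [ 0.67  -0.11   0.096]
side 0.11 30 [ 0.641 -0.127  0.105] [ 0.675 -0.106  0.116]
side 0.125 24 [ 0.64  -0.126  0.12 ] [ 0.669 -0.107  0.13 ]
side 0.14 22 [ 0.642 -0.13   0.134] [ 0.
[... 251 characters left out ...]
204]
side 0.21 8 [ 0.644 -0.131  0.204] [ 0.657 -0.116  0.208]
top 0.01 226 [ 0.609 -0.175  0.004] [ 0.707 -0.076  0.016]
top 0.05 11 [ 0.628 -0.129  0.044] [ 0.645 -0.111  0.056]
top 0.09 5 [ 0.64  -0.129  0.087] [ 0.649 -0.113  0.096]
top 0.11 10 [ 0.642 -0.135  0.105] [ 0.659 -0.111  0.114]
top 0.125 13 [ 0.642 -0.138  0.122] [ 0.664 -0.112  0.13 ]
top 0.14 8 [ 0.641 -0.136  0.134] [ 0.652 -0.113  0.141]
top 0.155 11 [ 0.64  -0.136  0.151] [ 0.663 -0.111  0.161]
top 0.17 15 [ 0.638 -0.137  0.164] [ 0.654 -0.112  0.176]
top 0.185 25 [ 0.641 -0.14   0.179] [ 0.67  -0.11   0.191]
top 0.2 47 [ 0.644 -0.137  0.195] [ 0.671 -0.115  0.206]
top 0.21 8 [ 0.65  -0.13   0.204] [ 0.665 -0.119  0.211]
```

View pics/f6.png

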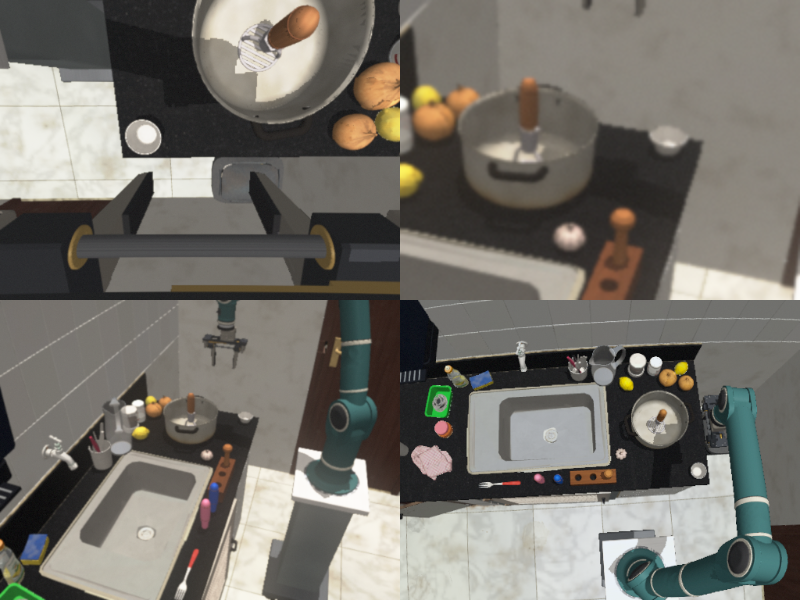

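The masher stands upright in the middle of the pot. Its axis stays within about 1 mm up its whole height and its top is at 0.206. The pestle, look-alikes, garlic, bowl and fork are where they were. Handing in.

```bash
python3 -c "
from bench import manip
print(manip.job_done())"
```

```text
the job is handed in; nothing more can be done
None
```

The masher is assembled and standing upright near the centre of the pot, and the job is handed in; the interface reported no verdict. The arm had used 24.6 s of the 64 s.

- **Fit:** I lifted the handle out of the block and lowered it into the socket. I then pressed it down in small steps, going by force, to about 23–24 N. The shank bit with its shoulder about 5 mm above the mouth.
- **Side force:** While pressing, the sideways force rose to about 6 N and 5 N along x and y, and small corrections did not relieve it. It went away once the masher was lifted.
- **Lift and placing:** The head came up with the handle, hanging level, and the weight on the wrist rose by about 1.7 N. It first touched the pot floor at a few newtons, and the reading reached about 7 N before I eased off and let go.
- **Last checks:** All three cameras agree that the masher is upright, its axis within about 1 mm along its height. In the last pictures the pestle, garlic, bowl, fork and the blue and pink look-alikes look unmoved, and the gripper is clear of everything.

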